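Seat a pump cover by pressing its cap nuts down in star order

TASK

Pull the yellow transport spacer out from under the blue pump cover and leave it standing or lying on the bench clear of the pump. Then press the four orange push-on cap nuts down in star order (each followed by the one diagonally opposite), no more than about 5 mm at a time, in several rounds, so that the cover goes down evenly, until the cover is firmly home on its rubber gasket and all four caps are snug on it. Press gently: stop as soon as a cap firms up, so that the gasket is not crushed, and leave the other things on the bench alone.

Things in the scene. Friction and masses are not known exactly. Their poses are not given: they have to be found in the camera images.
- pump: Grey square pump body, 150 x 150 mm, fixed to the bench, its flat rim 50 mm over the bench; feet reach to 95 mm either side in its y; brass pipe stub on its -y side. Origin: centre of its underside, on the bench; z up, +y toward the yellow spacer. Four 8 mm studs on the rim at x, y = +-42 mm carry the cover and caps.
- cover: Loose blue cover plate, 120 x 120 x 8 mm, low boss and brass plug on top (18 mm over its underside). Origin: centre of its underside; axes as the pump's. Held on the studs by light springs, its underside 12 mm over the rim at the start (top face 70 mm over the bench), 1 to 3 mm below the caps. The springs push it up against the caps with about 4 N in all when it is home.
- gasket: Black rubber pads on the rim round the studs, under the cover. Origin: on the rim at the pump's centre, NOT on their tops. They stand 1 to 7 mm over the rim: this differs and is not measured. The cover meets them when the cap tops are 80.5 to 87 mm over the bench; from there the pressing force climbs steeply, 20 to 30 N per mm at a corner. Crushed if a cap is pressed with over 30 N.
- spacer: Yellow L-shaped spacer, about 60 g: tongue 36 mm wide (x), y = +6 to -35 mm, 8 mm thick, lying loose on the rim under the cover's +y edge; upright tab 28 mm wide (x), 12 mm thick (y), 58 mm high. Origin: underside, below the tab's middle; z up; starts at the pump's x = 0, y = +70 mm, 50 mm over the bench. Grip the tab across its 28 mm, above the cover, and slide it 50 mm or more along +y.
- cap0: Orange push-on cap nut at the pump's +x +y corner (opposite cap2), 22 mm tall, 22 mm across. Origin: centre of its flat top, 93 to 95 mm over the bench at the start; z up. Slides down its stud when pressed with 12 N (up to 16 N with the springs) and stays where left. Pressed slowly (5 mm/s) to 19 to 23 N on the seated cover it stays snug; over 30 N does harm.
- cap1: Orange push-on cap nut at the pump's -x +y corner (opposite cap3), 22 mm tall, 22 mm across. Origin: centre of its flat top, 93 to 95 mm over the bench at the start; z up. Slides down its stud when pressed with 12 N (up to 16 N with the springs) and stays where left. Pressed slowly (5 mm/s) to 19 to 23 N on the seated cover it stays snug; over 30 N does harm.
- cap2: Orange push-on cap nut at the pump's -x -y corner (opposite cap0), 22 mm tall, 22 mm across. Origin: centre of its flat top, 93 to 95 mm over the bench at the start; z up. Slides down its stud when pressed with 12 N (up to 16 N with the springs) and stays where left. Pressed slowly (5 mm/s) to 19 to 23 N on the seated cover it stays snug; over 30 N does harm.
- cap3: Orange push-on cap nut at the pump's +x -y corner (opposite cap1), 22 mm tall, 22 mm across. Origin: centre of its flat top, 93 to 95 mm over the bench at the start; z up. Slides down its stud when pressed with 12 N (up to 16 N with the springs) and stays where left. Pressed slowly (5 mm/s) to 19 to 23 N on the seated cover it stays snug; over 30 N does harm.
- white_box: White carton 70 x 120 x 46 mm, right of the work. Bystander. Origin: centre of its underside.
- tape_mask: Beige roll of tape lying flat, 98 mm across, 36 mm high, left of the work. Bystander. Origin: centre of its underside.
- tape_measure: Yellow tape measure, 38 x 72 x 68 mm, left of the work. Bystander. Origin: centre of its underside.
Things that resemble listed ones, but are neither listed nor needed, are in the scene too. Several things have the shape of the pump; the one meant has the colours described above.

How it is judged:
On the way, in this order (a step that is already met when the one before it is completed fails the run):
1. The spacer is out: on the bench, its tab at least 120 mm from the pump's centre (horizontal distance between spacer and pump above 0.12 m and height (world z) of spacer below 0.03 m), for 0.2 s.
2. A first round in part: every cap's top is below 92 mm, none yet below 84.5 mm, and opposite caps are within 2.5 mm of each other (z of cap0 in the frame of pump between 0.0845 and 0.092 m and z of cap1 in the frame of pump between 0.0845 and 0.092 m and z of cap2 in the frame of pump between 0.0845 and 0.092 m and z of cap3 in the frame of pump between 0.0845 and 0.092 m and z of cap0 in the frame of cap2 between -0.0025 and 0.0025 m and z of cap1 in the frame of cap3 between -0.0025 and 0.0025 m), for 0.1 s.
At the end, for the whole second after the job is handed in: The spacer rests on the bench at least 120 mm from the pump's centre; the cover is home: it bears on the gasket with more than 5 N in all and is level with the pump within 0.015 rad; each of the four caps stands on the cover within 1.5 mm (all of step 1 and linear speed of spacer below 0.02 m/s and contact force between cover and gasket above 5 N and angle between the z axis of cover and the z axis of pump, either way round below 0.015 rad and z of each of cap0, cap1, cap2, cap3 in the frame of cover below 0.0315 m); the robot touches nothing.
It fails at once if Both diagonals uneven at once (star order broken): cap0 and cap2 differ by more than 2.5 mm in height while cap1 and cap3 do too ((z of cap0 in the frame of cap2 above 0.0025 m or z of cap0 in the frame of cap2 below -0.0025 m) and (z of cap1 in the frame of cap3 above 0.0025 m or z of cap1 in the frame of cap3 below -0.0025 m)).
It fails at once if A cap is driven more than 7 mm lower than the one opposite (too much at a time) ((z of cap0 in the frame of cap2 above 0.007 m or z of cap0 in the frame of cap2 below -0.007 m) or (z of cap1 in the frame of cap3 above 0.007 m or z of cap1 in the frame of cap3 below -0.007 m)).
It fails at once if A cap is pressed with more than 30 N (the gasket is crushed) (contact force between any of cap0, cap1, cap2, cap3 and the fingers above 30 N or contact force between any of cap0, cap1, cap2, cap3 and the arm above 30 N).
It fails at once if A bystander (white box, tape roll or tape measure) is moved more than 20 mm (distance of any of white_box, tape_mask, tape_measure from where it was at the start of the episode above 0.02 m).
It also fails if it takes over 72 s, if anything falls off the work surface, if the arm or the gripper's body presses on something with over 40 N, if the wrist force passes 120 N, or if a joint passes its speed limit or range.

ROBOT

A 6-joint arm with a two-finger parallel gripper is mounted at the origin on the work surface; the furniture and walls round the work are solid. World frame = base frame: x ahead of the robot, y to its left, z up, the work surface at z = 0. Lengths are in m, angles in rad, forces in N, time in s.
With the tool pointing down it reaches from about 0.35 to 0.85 m from the base axis. Payload 8.1 kg.
Tool frame: the origin (TCP) lies on the centre line of the jaws, within the pads' length; the fingertips stand 19 mm ahead of it and the grasp point (between the pads) is the TCP; z points along the fingers, x is the direction in which the jaws open and shut, and the axes are right-handed (so a half turn about z gives the same grasp; the last joint's range is limited). The gripper opens to 93 mm and grips with 3 to 60 N. Pads are 15 mm wide; open, the fingers measure 128 mm over their backs; the gripper's body (75 mm by 188 mm) begins 65 mm behind the grasp point.
Start: joints at [-1.365, 0.13, 1.488, -0, 1.523, -0.085], TCP at [0.172, -0.575, 0.238] pointing down, gripper open.
Joint ranges: [-2.96, 2.96], [-0.89, 2.26], [0.02, 2.5], [-1.34, 4.48], [0, 2.73], [-2.66, 2.66]. Speed limits (rad/s): [2.39, 2.39, 2.79, 3.14, 3.14, 3.14].

INTERFACE

Orientations are given as a 3x3 rotation matrix whose columns are the frame's x, y, z axes.
In Python, from cell import r, optics gives the robot as it stands.
- The arm moves only by the tool carry_out, never from a script. Its argument "increments" is a list of rows, each a list of 3 entries, a list of its own where there are three numbers: the shift along the tool's x, y, z in mm, then the turn, a rotation vector about the tool's x, y, z in degrees, then the opening, from -1 (shut) to 1 (fully open). In form: [[[dx, dy, dz], [rx, ry, rz], claw], ...]. A call has 1 to 8 rows; each row is the pose to reach, as a shift and turn from the pose measured when the call began, along the tool's axes at that moment; what a row does not reach only later rows make up. A row lasts 1/8 s, in which the tool goes at most 62.5 mm and 10.7 degrees, less where a joint would pass 70% of its speed; a pose out of reach is approached as far as the arm can. A call with a gripper value outside its range is refused whole. The fingers move at their own pace and stop on an object; the grip force is fixed at half the most. Time passes only in rows, so rows that repeat a pose let the fingers close. It gives the time, the measured TCP pose, the force and the opening at its end, in the units of the state.
- r.read_state(): the state, without advancing time (a new reading comes with each control period).
- optics.snapshot(name): name is "scene" or "top" or "wrist"; returns the picture (400x640x3 uint8, blue, green, red); there is no depth.
- optics.camera_info(name): a dict with "fx", "fy", "cx", "cy" (pixels), "dist_coeffs" ([k1, k2, p1, p2, k3] as OpenCV has them; the pictures are not rectified), "R" (3x3) and "t" (3): a world point X has camera coordinates R X + t; the wrist camera has in their place "hand_eye" (4x4, takes a point from camera to tool coordinates, whose origin is the TCP and whose axes are the tool frame's). Camera axes: x right, y down, z forward; pixel columns grow to the right and rows downward; lengths in m; the calibration is good to about 2 mm. A picture is of the moment at which its call begins: read the wrist's pose just before it. camera_info takes no time and is no camera call.
- r.sign_off(): hands the job in, once; it reports no verdict.
The state is a dict: "time": time; "q": joint angles; "qd": joint speeds; "joint_efforts": joint torques, N m; "eef_pos": TCP position; "tcp_rot": TCP orientation; "ft_force": force on the tool from outside, world axes, zero at the start; "wrist_torque": the same for the moment, N m; "opening": finger opening in m.
Only numpy, scipy, OpenCV 4.12 (cv2) and the standard library are available. Lean on these libraries where they do the work, as an engineer would, in place of code of your own. Each camera call takes 0.05 s, during which the arm holds its last target. There are 200 camera calls.

## Working session

There is one attempt and no reset: what is moved stays moved. The work goes in short steps, Python scripts to look and compute and a tool call to move; the robot and the scene stay as the last step left them, time stands still between calls to the robot, and variables do not carry over. Pictures are saved under pics/ and viewed, about 8 in all and at most 12, crops included, and the job is handed in when it is done.

Besides the shell and the picture viewer there is one more tool, called after "Emit:" as name([rows], argument=value, ...), one row to a line, values as JSON. carry_out: Moves the arm, as the interface text tells. Its arguments: {"type":"object","properties":{"increments":{"type":"array","items":{"type":"array"}}},"required":["increments"]}

```bash
ls; mkdir -p pics; python3 - <<'E'
from cell import r, optics
import cv2,numpy as np
s=r.read_state();print(s)
a=optics.snapshot("scene");b=optics.snapshot("top")
cv2.imwrite("pics/scene0.png",a);cv2.imwrite("pics/top0.png",b)
for n in("scene","top","wrist"):print(n,optics.camera_info(n))
E
```

```text
pics
{'time': 0.0, 'q': array([-1.36541752e+00,  1.31151763e-01,  1.48929013e+00,  2.11813817e-05,
        1.52299431e+00, -8.54083480e-02]), 'qd': array([ 0.00065872, -0.00061039,  0.00048626,  0.00026268, -0.00042193,
       -0.0001804 ]), 'joint_efforts': array([ 2.00401526e-03, -5.59846902e+01, -4.91761565e+01,  7.69107789e-02,
        3.53016669e-02, -1.47401961e-04]), 'eef_pos': array([ 0.17193743, -0.57427436,  0.23658708]), 'tcp_rot': array([[ 2.86705108e-01, -9.58018818e-01, -3.55256527e-04],
       [-9.58017126e-01, -2.86705272e-01,  1.80911618e-03],
       [-1.83502127e-03, -1.78341013e-04, -9.99998300e-01]]), 'ft_force': array([-0.25338721,  0.70526449, -0.03580261]), 'wrist_torque': array([-0.00617641,  0.07418685,  0.03247749]), 'opening': 0.09297180888175523}
scene {'fx': 407.20148255607256, 'fy': 407.20148255607256, 'cx': 320.81378828000726, 'cy': 202.7288053093807, 'dist_coeffs': array([-0.05144599,  0.        ,  0.        ,  0.        ,  0.        ]), 'R': array([[-4.88887606e-01, -8.72346504e-01,  6.97372381e-04],
       [-5.04198966e-01,  2.81914785e-01, -8.162765
[... 363 characters left out ...]

       [-0.99617427, -0.01411766, -0.08624103],
       [ 0.08602848,  0.01502903, -0.99617932]]), 't': array([0.09101758, 0.46942755, 1.14654632])}
wrist {'fx': 300.00616068409244, 'fy': 300.00616068409244, 'cx': 318.619017896789, 'cy': 199.31234923194876, 'dist_coeffs': array([-0.01618355,  0.        ,  0.        ,  0.        ,  0.        ]), 'hand_eye': array([[ 9.99998944e-01,  1.43239127e-03, -2.45387164e-04,
         7.44876254e-04],
       [-1.32642673e-03,  9.68608158e-01,  2.48588970e-01,
        -6.86114473e-02],
       [ 5.93760681e-04, -2.48588382e-01,  9.68609035e-01,
        -1.46144203e-01],
       [ 0.00000000e+00,  0.00000000e+00,  0.00000000e+00,
         1.00000000e+00]])}
```

View pics/scene0.png

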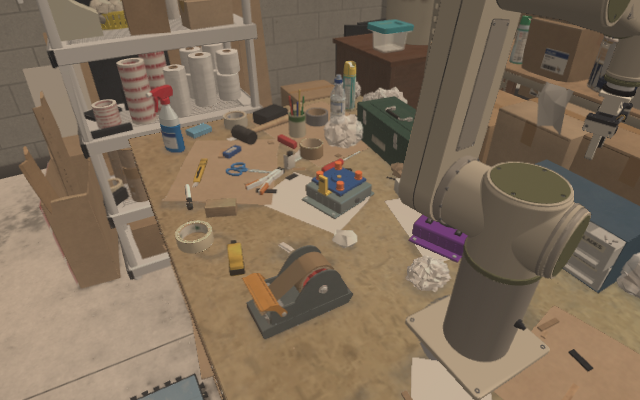

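View pics/top0.png

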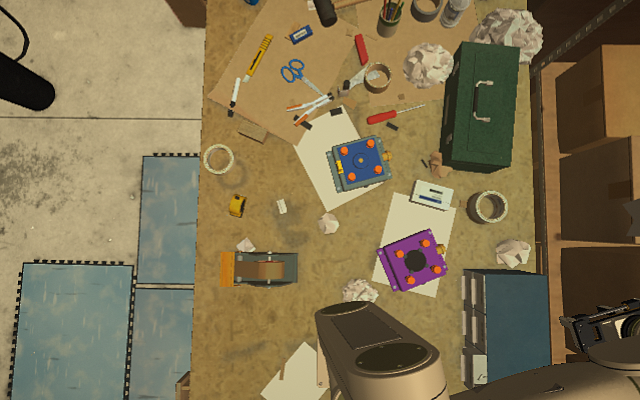

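The top view shows two pump-shaped things: the blue-covered one at (361,164), with its yellow tab on the left and brass stub on the right at (389,156), and a purple decoy at (411,260). In the scene view they are at (338,188) and (440,235). Other yellow things are the tape measure at top (237,206) and a knife at (261,52). The description fits the blue one. Next I measure its caps and check it in a close crop.

```bash
cat > h.py <<'E'
import cv2,numpy as np
from cell import r,optics
def cam(name,state=None):
    c=optics.camera_info(name);K=np.array([[c['fx'],0,c['cx']],[0,c['fy'],c['cy']],[0,0,1]])
    if name=='wrist':
        H=np.array(c['hand_eye']);Rt=np.array(state['tcp_rot'])
        Rc=Rt@H[:3,:3];o=Rt@H[:3,3]+state['eef_pos']
    else:
        Rc=np.array(c['R']).T;o=-Rc@np.array(c['t'])
    return K,np.array(c['dist_coeffs']),Rc,o
def rays(C,px):
    K,d,Rc,o=C
    u=cv2.undistortPoints(np.float64(px).reshape(-1,1,2),K,d).reshape(-1,2)
    return o,np.c_[u,np.ones(len(u))]@Rc.T
def onplane(C,px,z):
    o,D=rays(C,px);return o+D*((z-o[2])/D[:,2])[:,None]
def blobs(img,lo,hi,amin=10):
    m=cv2.inRange(cv2.cvtColor(img,cv2.COLOR_BGR2HSV),lo,hi)
    n,l,s,c=cv2.connectedComponentsWithStats(m);return [(c[i],s[i]) for i in range(1,n) if s[i][4]>=amin]
def tri(C1,p1,C2,p2):
    o1,D1=rays(C1,p1);o2,D2=rays(C2,p2);d1=D1[0];d2=D2[0]
    s=np.linalg.lstsq(np.c_[d1,-d2],o2-o1,rcond=None)[0]
    a=o1+s[0]*d1;b=o2+s[1]*d2;return (a+b)/2,np.linalg.norm(a-b)
E
python3 - <<'E'
from h import *
for n,f,x0,y0,w,h in(("top","pics/top0.png",315,125,90,75),("scene","pics/scene0.png",295,145,90,75)):
    im=cv2.imread(f);C=cam(n)
    for nm,lo,hi in(("orange",(4,170,150),(15,255,255)),("yellow",(20,150,120),(30,255,255))):
        for c,s in blobs(im,lo,hi,6):
            if x0<c[0]<x0+w and y0<c[1]<y0+h:print(n,nm,c.round(1),s,onplane(C,[c],.09)[0].round(4))
    cv2.imwrite(f"pics/c_{n}.png",cv2.resize(im[y0:y0+h,x0:x0+w],None,fx=4,fy=4,interpolation=cv2.INTER_CUBIC))
a=cv2.imread("pics/c_top.png");b=cv2.imread("pics/c_scene.png");cv2.imwrite("pics/c.png",np.hstack([a,b]))
E
```

```text
top orange [370.2 143.1] [367 140   7   8  43] [ 0.6465 -0.0479  0.09  ]
top orange [344.  150.3] [341 147   7   8  43] [0.6229 0.0321 0.09  ]
top orange [377.7 169.1] [374 166   8   8  45] [ 0.5659 -0.0711  0.09  ]
top orange [351.2 176.1] [348 173   7   8  43] [0.5432 0.0095 0.09  ]
top yellow [387.1 155.6] [382 153  10   6  44] [ 0.6081 -0.0997  0.09  ]
top yellow [360.5 159.8] [359 159   4   3  10] [ 0.5941 -0.0186  0.09  ]
top yellow [339.1 166.1] [335 160   8  14  56] [0.5737 0.0465 0.09  ]
scene orange [338.7 163.4] [335 161   7   9  28] [ 0.6436 -0.0456  0.09  ]
scene orange [319.9 172.6] [317 171   6   4  19] [0.6236 0.0336 0.09  ]
scene orange [359.  173.5] [356 171   6   8  24] [ 0.5612 -0.0677  0.09  ]
scene orange [340.2 184.5] [337 182   6   8  24] [0.536  0.0145 0.09  ]
scene yellow [327.4 192.7] [326 191   4   4   7] [0.517  0.0687 0.09  ]
```

View pics/c.png

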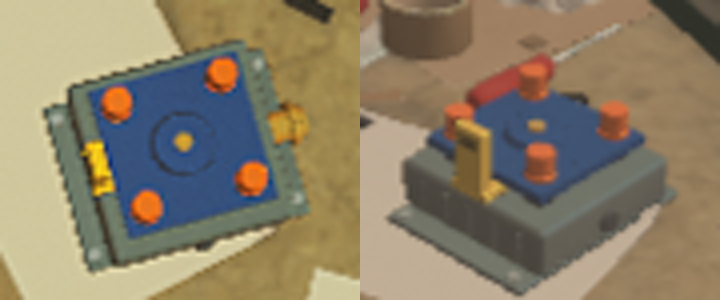

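The crop confirms the choice: blue cover, four orange caps, yellow tab on the left (crop (98,168)) and brass stub on the right. The caps measure 84 mm apart, as they should, and the yaw is about 16.4°. I work out the move to a hover above the tab.

```bash
cat >> h.py <<'E'
from scipy.spatial.transform import Rotation as Ro
def down(yaw):
    c,s=np.cos(np.radians(yaw)),np.sin(np.radians(yaw));return np.array([[c,s,0],[s,-c,0],[0,0,-1.]])
def inc(p,yaw,s=None):
    s=s or r.read_state();R=np.array(s['tcp_rot'])
    return (1000*R.T@(np.array(p)-s['eef_pos'])).round(1),np.degrees(Ro.from_matrix(R.T@down(yaw)).as_rotvec()).round(2)
E
python3 - <<'E'
from h import *
s=r.read_state();p=s['eef_pos']
print(inc([p[0],p[1],.33],16.4));print(inc([.4,-.26,.33],16.4));print(inc([.575,.047,.28],16.4))
E
```

```text
(array([ -0.2,  -0. , -93.3]), array([-8.000e-02,  7.000e-02, -8.974e+01]))
(array([-235.9, -308.6,  -92.9]), array([-8.000e-02,  7.000e-02, -8.974e+01]))
(array([-479.7, -564.3,  -42.4]), array([-8.000e-02,  7.000e-02, -8.974e+01]))
```

Emit:
carry_out([
  [[0, 0, -60], [0, 0, 0], 1],
  [[-30, -40, -93], [0, 0, -8], 1],
  [[-80, -90, -93], [0, 0, -18], 1],
  [[-120, -140, -93], [0, 0, -28], 0.5],
  [[-160, -190, -93], [0, 0, -38], 0.5],
  [[-200, -240, -93], [0, 0, -48], 0.5],
  [[-240, -290, -93], [0, 0, -58], 0.3],
  [[-280, -335, -93], [0, 0, -68], 0.3],
])

```text
time: 1.1
eef_pos: [0.4069, -0.2184, 0.3299]
tcp_rot: [[0.996, -0.088, -0.0], [-0.088, -0.996, 0.002], [-0.001, -0.002, -1.0]]
ft_force: [1.4, -0.8, -0.1]
opening: 0.0609
```

```bash
python3 - <<'E'
from h import *
s=r.read_state();print(s['time'],s['eef_pos'],s['opening'],s['ft_force'])
print(inc([.575,.047,.25],16.4))
E
```

```text
1.1 [ 0.40689125 -0.21840452  0.32989456] 0.060940303375378625 [ 1.43971484 -0.76199747 -0.09452055]
(array([ 144.3, -279. ,   80.3]), array([-1.000e-01,  1.000e-02, -2.142e+01]))
```

Emit:
carry_out([
  [[30, -55, 0], [0, 0, -5], 0.3],
  [[58, -110, 10], [0, 0, -11], 0.3],
  [[86, -165, 30], [0, 0, -16], 0.3],
  [[115, -220, 50], [0, 0, -21.4], 0.3],
  [[144, -279, 80], [-0.1, 0, -21.4], 0.3],
  [[144, -279, 80], [-0.1, 0, -21.4], 0.3],
])

```text
time: 1.85
eef_pos: [0.5742, 0.0501, 0.2471]
tcp_rot: [[0.958, 0.285, -0.005], [0.285, -0.958, 0.001], [-0.004, -0.002, -1.0]]
ft_force: [-1.0, 0.3, -0.6]
opening: 0.0605
```

```bash
python3 - <<'E'
from h import *
s=r.read_state();print(s['time'],s['eef_pos'],s['opening'],s['ft_force'])
im=optics.snapshot("wrist");cv2.imwrite("pics/w1.png",im);C=cam("wrist",s)
for nm,lo,hi,z in(("orange",(3,150,100),(16,255,255),.094),("yellow",(19,130,100),(32,255,255),.108)):
    for c,st in blobs(im,lo,hi,100):print(nm,c.round(1),st,onplane(C,[c],z)[0].round(4))
E
```

```text
1.85 [0.57423078 0.0500996  0.24706416] 0.06051867927003626 [-1.01368226  0.25727548 -0.56919   ]
orange [522.6 112.9] [516  91  14  45 292] [0.7398 0.1807 0.094 ]
orange [477.8 122. ] [466 101  25  43 529] [0.7016 0.1602 0.094 ]
orange [282.4 216.5] [272 205  22  24 421] [0.5452 0.0132 0.094 ]
orange [359.4 216.9] [348 205  23  25 417] [0.6224 0.0359 0.094 ]
yellow [15.4 25.8] [   0    0   38   54 1023] [0.2753 0.1192 0.108 ]
yellow [359.2  46.2] [  253     0   213   100 11909] [0.5696 0.1874 0.108 ]
yellow [ 5.3 59.4] [  0  49  13  21 141] [0.2679 0.0886 0.108 ]
yellow [78.3 78. ] [ 69  71  20  14 117] [0.3345 0.0911 0.108 ]
yellow [254.3 102.6] [232  87  41  31 488] [0.4931 0.1154 0.108 ]
yellow [478.  174.3] [469 154  19  46 354] [0.7149 0.1132 0.108 ]
yellow [320.9 194. ] [305 181  33  22 448] [0.5757 0.051  0.108 ]
yellow [348.6 340.5] [293 337 102   5 162] [ 0.6538 -0.1011  0.108 ]
```

View pics/w1.png

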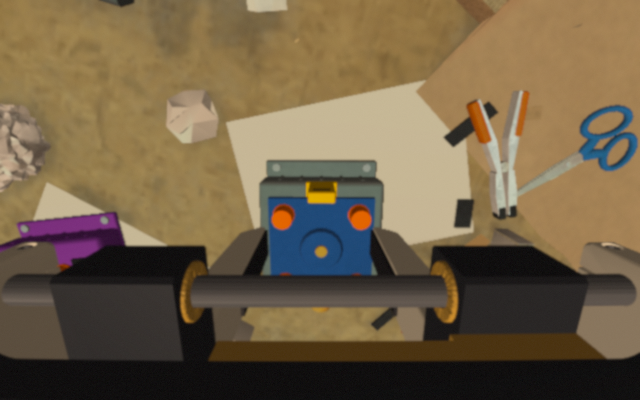

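The wrist picture shows the tab at (321,190), centred between caps at (282,216) and (359,217), with the paper free behind it. Yaw 16.4° is confirmed and the tab is at about (0.575, 0.048). I go down to grasp.

```bash
python3 - <<'E'
from h import *
print(inc([.575,.0485,.096],16.4))
E
```

```text
(array([  0.7,   2. , 151. ]), array([-0.12,  0.24,  0.15]))
```

Emit:
carry_out([
  [[0.7, 2, 50], [-0.1, 0.2, 0.1], 0.3],
  [[0.7, 2, 100], [-0.1, 0.2, 0.1], 0.3],
  [[0.7, 2, 140], [-0.1, 0.2, 0.1], 0.3],
  [[0.7, 2, 151], [-0.1, 0.2, 0.1], 0.3],
  [[0.7, 2, 151], [-0.1, 0.2, 0.1], 0.3],
  [[0.7, 2, 151], [-0.1, 0.2, 0.1], -0.6],
  [[0.7, 2, 151], [-0.1, 0.2, 0.1], -0.6],
  [[0.7, 2, 151], [-0.1, 0.2, 0.1], -0.6],
])

```text
time: 2.9
eef_pos: [0.5757, 0.0485, 0.0972]
tcp_rot: [[0.959, 0.283, 0.001], [0.283, -0.959, 0.0], [0.001, 0.0, -1.0]]
ft_force: [0.6, 0.1, 0.7]
opening: 0.0349
```

```bash
python3 - <<'E'
from h import *
s=r.read_state();print(s['time'],s['eef_pos'],s['opening'],s['ft_force'])
print(inc([.575-.283*.085,.0485+.959*.085,.0965],16.4),inc([.575-.283*.085,.0485+.959*.085,.047],16.4))
E
```

```text
2.9 [0.57571805 0.04854041 0.09722893] 0.03494364259614213 [0.63867468 0.1291481  0.7092468 ]
(array([ -0.7, -85.2,   0.7]), array([ 0.01, -0.07,  0.06])) (array([ -0.7, -85.2,  50.2]), array([ 0.01, -0.07,  0.06]))
```

Emit:
carry_out([
  [[0, 0, 0], [0, 0, 0], -0.6],
  [[0, 0, 0], [0, 0, 0], -0.6],
  [[0, 0, 0], [0, 0, 0], -0.6],
  [[0, -10, 0], [0, 0, 0], -0.6],
  [[0, -25, 0], [0, 0, 0], -0.6],
  [[0, -40, 0], [0, 0, 0], -0.6],
  [[0, -55, 0], [0, 0, 0], -0.6],
  [[0, -65, 0], [0, 0, 0], -0.6],
])

```text
time: 3.9
eef_pos: [0.5567, 0.1123, 0.097]
tcp_rot: [[0.959, 0.284, 0.001], [0.284, -0.959, 0.0], [0.001, -0.0, -1.0]]
ft_force: [0.5, 0.0, 0.0]
opening: 0.0278
```

```bash
python3 - <<'E'
from h import *
s=r.read_state();print(s['time'],s['eef_pos'],s['opening'],s['ft_force'])
print(inc([.5757-.283*.09,.0485+.959*.09,.0475],16.4,s))
im=optics.snapshot("scene");cv2.imwrite("pics/s2.png",cv2.resize(im[130:250,240:420],None,fx=4,fy=4))
E
```

```text
3.9 [0.55668557 0.11228472 0.09701964] 0.02781888917677163 [0.53715922 0.02552092 0.02468727]
(array([  0.2, -23.4,  49.5]), array([-0.  , -0.04,  0.12]))
```

View pics/s2.png

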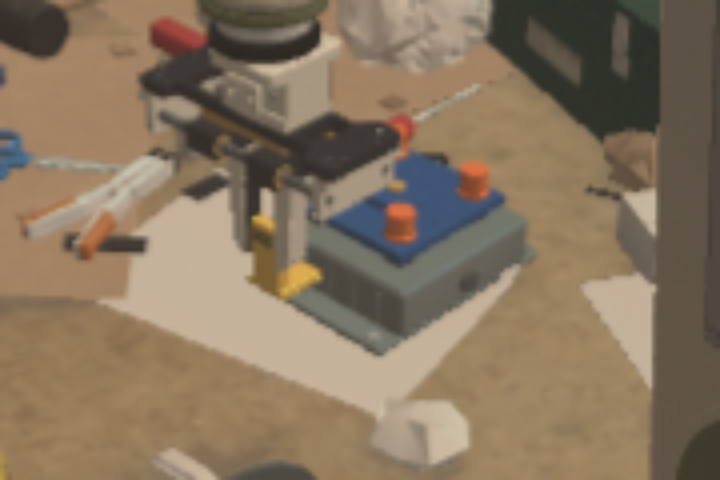

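The spacer is in the jaws and clear of the cover (tab at crop (262,255), opening 27.8 mm). I move it further out and set it down.

Emit:
carry_out([
  [[0, -25, 0], [0, 0, 0], -0.6],
  [[0, -28, 10], [0, 0, 0], -0.6],
  [[0, -28, 30], [0, 0, 0], -0.6],
  [[0, -28, 44], [0, 0, 0], -0.6],
  [[0, -28, 49], [0, 0, 0], -0.6],
  [[0, -28, 49.5], [0, 0, 0], -0.6],
  [[0, -28, 49.5], [0, 0, 0], -0.6],
])

```text
time: 4.82
eef_pos: [0.5486, 0.1394, 0.0472]
tcp_rot: [[0.959, 0.284, 0.0], [0.284, -0.959, 0.001], [0.0, -0.0, -1.0]]
ft_force: [-0.6, 0.9, -0.1]
opening: 0.0283
```

Emit:
carry_out([
  [[0, 0, 0.5], [0, 0, 0], -0.6],
  [[0, 0, 0.5], [0, 0, 0], -0.2],
  [[0, 0, 0.5], [0, 0, 0], 0.1],
  [[0, 0, 0.5], [0, 0, 0], 0.1],
  [[0, 0, -40], [0, 0, 0], 0.1],
  [[0, 0, -90], [0, 0, 0], 0.1],
  [[0, 0, -120], [0, 0, 0], -1],
  [[0, 40, -120], [0, 0, 0], -1],
])

```text
time: 5.82
eef_pos: [0.5619, 0.1027, 0.1712]
tcp_rot: [[0.958, 0.287, 0.007], [0.287, -0.958, 0.002], [0.007, 0.0, -1.0]]
ft_force: [0.0, -1.1, 0.4]
opening: 0.0355
```

```bash
python3 - <<'E'
from h import *
s=r.read_state();print(s['time'],s['eef_pos'],s['opening'],s['ft_force'])
a=optics.snapshot("top");b=optics.snapshot("scene")
cv2.imwrite("pics/top3.png",a);cv2.imwrite("pics/scene3.png",b)
cv2.imwrite("pics/c3.png",np.hstack([cv2.resize(x,None,fx=4,fy=4,interpolation=cv2.INTER_CUBIC) for x in(a[120:220,270:370],b[140:240,260:360])]))
C=cam("top");
for nm,lo,hi,z in(("orange",(4,170,150),(15,255,255),.094),("yellow",(20,150,120),(30,255,255),.058)):
    for c,st in blobs(a,lo,hi,6):
        if 270<c[0]<400 and 120<c[1]<200:print(nm,c.round(1),st,onplane(C,[c],z)[0].round(4))
E
```

```text
5.825 [0.56191242 0.10265556 0.17116785] 0.03550878555963319 [ 0.04843523 -1.06933939  0.41231246]
orange [370.2 143.1] [367 140   7   8  43] [ 0.6454 -0.0475  0.094 ]
orange [377.7 169.1] [374 166   8   8  45] [ 0.5652 -0.0705  0.094 ]
yellow [387.1 155.6] [382 153  10   6  44] [ 0.6151 -0.105   0.058 ]
yellow [360.5 159.8] [359 159   4   3  10] [ 0.6007 -0.0215  0.058 ]
yellow [310.  177.9] [307 172   8  12  40] [0.541  0.1366 0.058 ]
yellow [320.  179.5] [319 178   3   4   6] [0.5364 0.105  0.058 ]
```

View pics/c3.png

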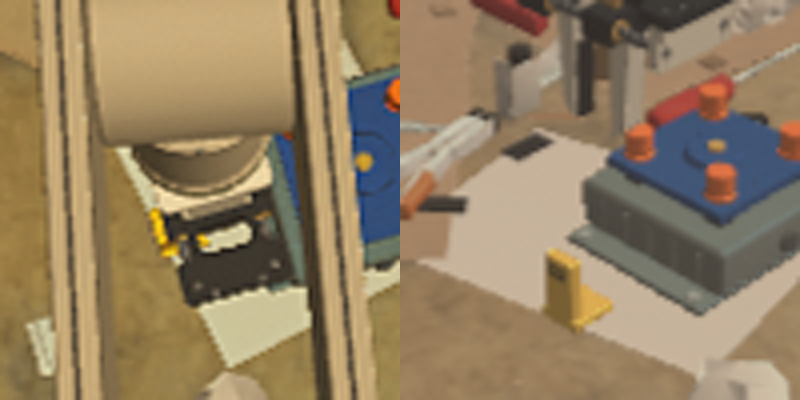

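The spacer stands upright on the bench (right half of the crop, (570,290)), its tab about 0.165 m from the pump centre. The caps are next, starting with cap0.

```bash
cat >> h.py <<'E'
PC=np.array([.594,-.0192]);Y=16.4
def cap(i):
    v=.042*np.array([[1,1],[-1,1],[-1,-1],[1,-1]])[i];a=np.radians(Y)
    return PC+np.array([[np.cos(a),-np.sin(a)],[np.sin(a),np.cos(a)]])@v
E
python3 - <<'E'
from h import *
for i in range(4):print(i,cap(i).round(4))
print(inc([*cap(0),.135],16.4),inc([*cap(0),.117],16.4))
E
```

```text
0 [0.6224 0.0329]
1 [0.5419 0.0092]
2 [ 0.5656 -0.0713]
3 [ 0.6461 -0.0476]
(array([40.2, 80. , 33.3]), array([ 0.08, -0.12, -0.01])) (array([40.2, 80. , 51.3]), array([ 0.08, -0.12, -0.01]))
```

Emit:
carry_out([
  [[15, 30, 0], [0, 0, 0], -1],
  [[30, 60, 0], [0.1, -0.1, 0], -1],
  [[40, 80, 15], [0.1, -0.1, 0], -1],
  [[40, 80, 33], [0.1, -0.1, 0], -1],
  [[40, 80, 45], [0.1, -0.1, 0], -1],
  [[40, 80, 50], [0.1, -0.1, 0], -1],
  [[40, 80, 51], [0.1, -0.1, 0], -1],
  [[40, 80, 51], [0.1, -0.1, 0], -1],
])

```text
time: 6.92
eef_pos: [0.6225, 0.0333, 0.1181]
tcp_rot: [[0.959, 0.283, 0.001], [0.283, -0.959, 0.001], [0.001, -0.0, -1.0]]
ft_force: [0.1, -0.6, 0.0]
opening: 0.0003
```

```bash
python3 - <<'E'
from h import *
s=r.read_state();print(s['time'],s['eef_pos'],s['opening'],s['ft_force'],s['tcp_rot'][:,2])
print(inc([*cap(0),.109],16.4,s))
im=optics.snapshot("wrist");cv2.imwrite("pics/w4.png",im)
E
```

```text
6.925 [0.62249484 0.03331657 0.11806212] 0.0002758482574969949 [ 0.12437804 -0.60453601  0.00093368] [ 1.26683809e-03  5.67281535e-04 -9.99999037e-01]
(array([-0.2,  0.3,  9.1]), array([-0.01, -0.08,  0.02]))
```

View pics/w4.png

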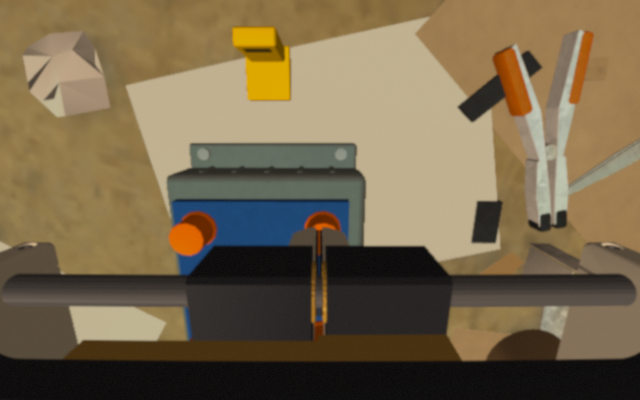

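The wrist picture shows the closed tips centred over cap0 (320,230), the cover free and the spacer standing at (262,65). I start round 1, towards cap tops of about 90 mm.

Emit:
carry_out([
  [[0, 0, 3], [0, 0, 0], -1],
  [[0, 0, 4.2], [0, 0, 0], -1],
  [[0, 0, 5], [0, 0, 0], -1],
  [[0, 0, 5.6], [0, 0, 0], -1],
  [[0, 0, 6.2], [0, 0, 0], -1],
  [[0, 0, 6.8], [0, 0, 0], -1],
  [[0, 0, 7.4], [0, 0, 0], -1],
  [[0, 0, 7.4], [0, 0, 0], -1],
])

```text
time: 7.98
eef_pos: [0.6227, 0.0332, 0.1122]
tcp_rot: [[0.959, 0.283, 0.002], [0.283, -0.959, 0.0], [0.002, 0.0, -1.0]]
ft_force: [-5.7, -0.4, 9.8]
opening: 0.0006
```

The arm gives about 6.5 N/mm, which makes the force easy to dose. I press on to slide the cap.

Emit:
carry_out([
  [[0, 0, 1.8], [0, 0, 0], -1],
  [[0, 0, 2.4], [0, 0, 0], -1],
  [[0, 0, 3.0], [0, 0, 0], -1],
  [[0, 0, 3.6], [0, 0, 0], -1],
  [[0, 0, 4.2], [0, 0, 0], -1],
  [[0, 0, 4.7], [0, 0, 0], -1],
  [[0, 0, 5.2], [0, 0, 0], -1],
  [[0, 0, 5.2], [0, 0, 0], -1],
])

```text
time: 8.98
eef_pos: [0.6227, 0.0332, 0.1086]
tcp_rot: [[0.959, 0.283, 0.002], [0.283, -0.959, 0.0], [0.002, 0.0, -1.0]]
ft_force: [-6.5, -0.9, 12.1]
opening: 0.0004
```

Emit:
carry_out([
  [[0, 0, -14], [0, 0, 0], -1],
  [[-42, 42, -15], [0, 0, 0], -1],
  [[-84, 84, -15], [0, 0, 0], -1],
  [[-84, 84, -12], [0, 0, 0], -1],
  [[-84, 84, -7], [0, 0, 0], -1],
  [[-84, 84, -5], [0, 0, 0], -1],
  [[-84, 84, -4.2], [0, 0, 0], -1],
  [[-84, 84, -3.5], [0, 0, 0], -1],
])

```text
time: 9.98
eef_pos: [0.5663, -0.0701, 0.1129]
tcp_rot: [[0.959, 0.284, 0.002], [0.284, -0.959, 0.001], [0.002, 0.0, -1.0]]
ft_force: [-6.4, 1.0, 12.3]
opening: 0.0006
```

Emit:
carry_out([
  [[0, 0.5, 2.2], [0, 0, 0], -1],
  [[0, 0.5, 2.8], [0, 0, 0], -1],
  [[0, 0.5, 3.4], [0, 0, 0], -1],
  [[0, 0.5, 4], [0, 0, 0], -1],
  [[0, 0.5, 4.6], [0, 0, 0], -1],
  [[0, 0.5, 5.2], [0, 0, 0], -1],
  [[0, 0.5, 5.8], [0, 0, 0], -1],
  [[0, 0.5, 5.8], [0, 0, 0], -1],
])

```text
time: 10.98
eef_pos: [0.5664, -0.07, 0.1083]
tcp_rot: [[0.958, 0.285, 0.001], [0.285, -0.958, -0.0], [0.001, 0.0, -1.0]]
ft_force: [-8.6, -0.6, 11.4]
opening: 0.0005
```

Emit:
carry_out([
  [[0, 0, -14], [0, 0, 0], -1],
  [[0, -42, -15], [0, 0, 0.1], -1],
  [[-0.5, -83, -15], [0, 0, 0.1], -1],
  [[-0.5, -83, -12], [0, 0, 0.1], -1],
  [[-0.5, -83, -7], [0, 0, 0.1], -1],
  [[-0.5, -83, -5], [0, 0, 0.1], -1],
  [[-0.5, -83, -4], [0, 0, 0.1], -1],
  [[-0.5, -83, -3.4], [0, 0, 0.1], -1],
])

```text
time: 11.98
eef_pos: [0.5425, 0.0087, 0.1127]
tcp_rot: [[0.959, 0.283, 0.001], [0.283, -0.959, 0.0], [0.001, 0.0, -1.0]]
ft_force: [-7.3, 1.6, 12.1]
opening: 0.0007
```

Emit:
carry_out([
  [[0, 0, 2.2], [0, 0, 0], -1],
  [[0, 0, 2.8], [0, 0, 0], -1],
  [[0, 0, 3.4], [0, 0, 0], -1],
  [[0, 0, 4], [0, 0, 0], -1],
  [[0, 0, 4.6], [0, 0, 0], -1],
  [[0, 0, 5.2], [0, 0, 0], -1],
  [[0, 0, 5.8], [0, 0, 0], -1],
  [[0, 0, 5.8], [0, 0, 0], -1],
])

```text
time: 12.98
eef_pos: [0.5425, 0.0086, 0.108]
tcp_rot: [[0.959, 0.282, 0.0], [0.282, -0.959, 0.001], [0.001, -0.001, -1.0]]
ft_force: [-7.2, 4.0, 10.3]
opening: 0.0004
```

Emit:
carry_out([
  [[0, 0, -14], [0, 0, 0], -1],
  [[42, 42, -15], [0, 0, 0], -1],
  [[83.5, 83.5, -15], [0, 0, 0], -1],
  [[83.5, 83.5, -12], [0, 0, 0], -1],
  [[83.5, 83.5, -7], [0, 0, 0], -1],
  [[83.5, 83.5, -5], [0, 0, 0], -1],
  [[83.5, 83.5, -4], [0, 0, 0], -1],
  [[83.5, 83.5, -3.4], [0, 0, 0], -1],
])

```text
time: 13.98
eef_pos: [0.6455, -0.0479, 0.1135]
tcp_rot: [[0.959, 0.282, 0.001], [0.282, -0.959, 0.0], [0.001, -0.0, -1.0]]
ft_force: [-6.7, -1.6, 10.9]
opening: 0.0002
```

Emit:
carry_out([
  [[0, 0, 2.4], [0, 0, 0], -1],
  [[0, 0, 3], [0, 0, 0], -1],
  [[0, 0, 3.6], [0, 0, 0], -1],
  [[0, 0, 4.2], [0, 0, 0], -1],
  [[0, 0, 4.9], [0, 0, 0], -1],
  [[0, 0, 5.6], [0, 0, 0], -1],
  [[0, 0, 6.4], [0, 0, 0], -1],
  [[0, 0, 6.4], [0, 0, 0], -1],
])

```text
time: 14.98
eef_pos: [0.6455, -0.0478, 0.1101]
tcp_rot: [[0.959, 0.283, 0.003], [0.283, -0.959, -0.001], [0.003, 0.002, -1.0]]
ft_force: [-5.1, -2.2, 11.1]
opening: 0.0003
```

Cap3 is still at about 91.1 mm while cap1 is at 89.0, so it needs a little more.

Emit:
carry_out([
  [[0, 0, 2.5], [0, 0, 0], -1],
  [[0, 0, 3], [0, 0, 0], -1],
  [[0, 0, 3.2], [0, 0, 0], -1],
  [[0, 0, 3.2], [0, 0, 0], -1],
])

```text
time: 15.48
eef_pos: [0.6454, -0.0478, 0.1099]
tcp_rot: [[0.959, 0.284, 0.006], [0.284, -0.959, -0.002], [0.005, 0.004, -1.0]]
ft_force: [-5.4, -2.2, 11.2]
opening: 0.0002
```

```bash
python3 - <<'E'
from h import *
np.set_printoptions(precision=4,suppress=True)
s=r.read_state();print(s)
a=optics.snapshot("scene");w=optics.snapshot("wrist");s2=r.read_state();print(s2['eef_pos'],s2['ft_force'])
cv2.imwrite("pics/s5.png",np.hstack([cv2.resize(a[60:240,240:400],(400,450)),cv2.resize(w[100:370,200:440],(400,450))]))
E
```

```text
{'time': 15.475, 'q': array([-0.1525,  0.3385,  1.4849, -0.0012,  1.3121, -0.4398]), 'qd': array([-0.0002,  0.0002,  0.0016, -0.0016,  0.0012,  0.002 ]), 'joint_efforts': array([  1.4507, -57.6809, -43.4997,   1.0023,  -1.8296,  -0.0076]), 'eef_pos': array([ 0.6454, -0.0478,  0.1099]), 'tcp_rot': array([[ 0.9589,  0.2836,  0.0059],
       [ 0.2836, -0.9589, -0.0021],
       [ 0.005 ,  0.0037, -1.    ]]), 'ft_force': array([-5.4394, -2.1878, 11.2403]), 'wrist_torque': array([-0.3862,  0.9024, -0.0718]), 'opening': 0.0002335375061868462}
[ 0.6454 -0.0478  0.1099] [-5.4988 -2.2117 11.3798]
```

View pics/s5.png

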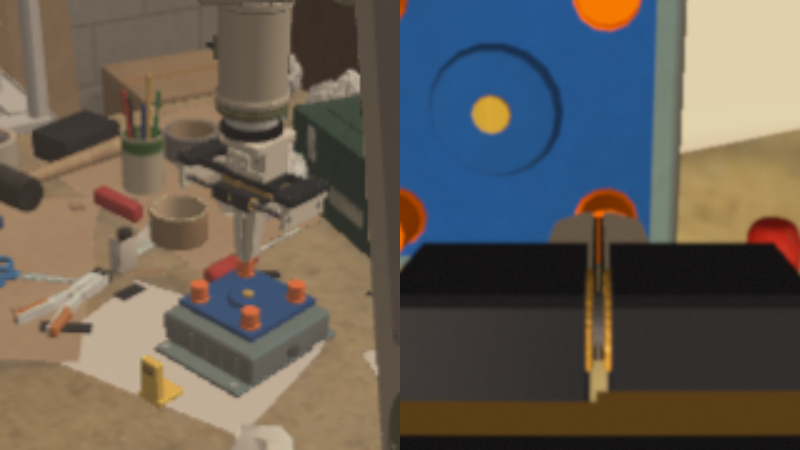

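Nothing is blocked: the tips sit on cap3 and the spacer still stands. The tool has leaned by 0.006 rad under load, because each call starts from the measured pose. I correct the lean and press a little deeper.

Emit:
carry_out([
  [[0, 0, 2.8], [0.1, -0.1, 0], -1],
  [[0, 0, 3.3], [0.2, -0.3, 0], -1],
  [[0, 0, 3.8], [0.2, -0.3, 0], -1],
  [[0, 0, 4.2], [0.2, -0.3, 0], -1],
  [[0, 0, 4.2], [0.2, -0.3, 0], -1],
])

```text
time: 16.2
eef_pos: [0.6455, -0.0478, 0.1088]
tcp_rot: [[0.959, 0.284, 0.002], [0.284, -0.959, -0.002], [0.002, 0.002, -1.0]]
ft_force: [-4.6, -1.3, 10.9]
opening: 0.0008
```

All caps are now near 89 to 90 mm (cap tops = TCP z − 19 mm), so round 1 is done. Round 2 goes for tops of about 85.6 mm, with the command depth keeping the force under about 22 N if the gasket is met early.

Emit:
carry_out([
  [[0, 0, -10], [0.1, -0.1, 0], -1],
  [[0, -42, -11], [0.1, -0.1, 0], -1],
  [[0.5, -84, -11], [0.1, -0.1, 0], -1],
  [[0.5, -84, -8], [0.1, -0.1, 0], -1],
  [[0.5, -84, -3], [0.1, -0.1, 0], -1],
  [[0.5, -84, -1], [0.1, -0.1, 0], -1],
  [[0.5, -84, 0], [0.1, -0.1, 0], -1],
  [[0.5, -84, 0.6], [0.1, -0.1, 0], -1],
])

```text
time: 17.2
eef_pos: [0.622, 0.0319, 0.1086]
tcp_rot: [[0.959, 0.283, -0.0], [0.283, -0.959, -0.001], [-0.0, 0.001, -1.0]]
ft_force: [-5.8, -0.6, 8.3]
opening: 0.0007
```

Emit:
carry_out([
  [[0, 0, 1.6], [0, 0, 0], -1],
  [[0, 0, 2.2], [0, 0, 0], -1],
  [[0, 0, 2.8], [0, 0, 0], -1],
  [[0, 0, 3.4], [0, 0, 0], -1],
  [[0, 0, 4.0], [0, 0, 0], -1],
  [[0, 0, 4.6], [0, 0, 0], -1],
  [[0, 0, 5.2], [0, 0, 0], -1],
  [[0, 0, 5.6], [0, 0, 0], -1],
])

```text
time: 18.2
eef_pos: [0.6221, 0.0319, 0.1047]
tcp_rot: [[0.959, 0.283, -0.0], [0.283, -0.959, -0.0], [-0.0, -0.0, -1.0]]
ft_force: [-8.5, 3.1, 13.0]
opening: 0.0003
```

Emit:
carry_out([
  [[0, 0, -14], [0, 0, 0], -1],
  [[-42, 42, -15], [0, 0, 0], -1],
  [[-84, 84, -15], [0, 0, 0], -1],
  [[-84.5, 84.5, -12], [0, 0, 0], -1],
  [[-84.5, 84.5, -7], [0, 0, 0], -1],
  [[-84.5, 84.5, -4.5], [0, 0, 0], -1],
  [[-84.5, 84.5, -3.5], [0, 0, 0], -1],
  [[-84.5, 84.5, -2.8], [0, 0, 0], -1],
])

```text
time: 19.2
eef_pos: [0.5653, -0.0721, 0.1082]
tcp_rot: [[0.959, 0.284, -0.001], [0.284, -0.959, 0.0], [-0.001, -0.0, -1.0]]
ft_force: [-6.0, 1.6, 11.2]
opening: 0.0004
```

Emit:
carry_out([
  [[0, 0, 2.0], [0, 0, 0], -1],
  [[0, 0, 2.6], [0, 0, 0], -1],
  [[0, 0, 3.2], [0, 0, 0], -1],
  [[0, 0, 3.8], [0, 0, 0], -1],
  [[0, 0, 4.4], [0, 0, 0], -1],
  [[0, 0, 4.8], [0, 0, 0], -1],
  [[0, 0, 5.2], [0, 0, 0], -1],
  [[0, 0, 5.2], [0, 0, 0], -1],
])

```text
time: 20.2
eef_pos: [0.5654, -0.072, 0.1044]
tcp_rot: [[0.958, 0.285, -0.001], [0.285, -0.958, -0.001], [-0.001, 0.001, -1.0]]
ft_force: [-8.3, -2.2, 12.8]
opening: 0.0003
```

Emit:
carry_out([
  [[0, 0, -14], [0, 0, 0], -1],
  [[0, -42, -15], [0, 0, 0.1], -1],
  [[0, -84, -15], [0, 0, 0.1], -1],
  [[0.3, -84.3, -12], [0, 0, 0.1], -1],
  [[0.3, -84.3, -7], [0, 0, 0.1], -1],
  [[0.3, -84.3, -4.5], [0, 0, 0.1], -1],
  [[0.3, -84.3, -3.2], [0, 0, 0.1], -1],
  [[0.3, -84.3, -2.5], [0, 0, 0.1], -1],
])

```text
time: 21.2
eef_pos: [0.5418, 0.0082, 0.1079]
tcp_rot: [[0.959, 0.283, -0.001], [0.283, -0.959, -0.001], [-0.002, 0.001, -1.0]]
ft_force: [-6.3, 0.6, 12.3]
opening: 0.0002
```

Emit:
carry_out([
  [[0, 0, 2.0], [0.1, 0.1, 0], -1],
  [[0, 0, 2.6], [0.1, 0.1, 0], -1],
  [[0, 0, 3.2], [0.1, 0.1, 0], -1],
  [[0, 0, 3.8], [0.1, 0.1, 0], -1],
  [[0, 0, 4.4], [0.1, 0.1, 0], -1],
  [[0, 0, 4.8], [0.1, 0.1, 0], -1],
  [[0, 0, 5.0], [0.1, 0.1, 0], -1],
  [[0, 0, 5.0], [0.1, 0.1, 0], -1],
])

```text
time: 22.2
eef_pos: [0.5418, 0.008, 0.1041]
tcp_rot: [[0.959, 0.282, -0.001], [0.282, -0.959, 0.002], [-0.0, -0.002, -1.0]]
ft_force: [-7.3, 3.2, 13.2]
opening: 0.0004
```

Emit:
carry_out([
  [[0, 0, -14], [0, 0, 0], -1],
  [[42, 42, -15], [-0.1, 0, 0], -1],
  [[83.5, 83, -15], [-0.1, 0, 0], -1],
  [[83.5, 83, -12], [-0.1, 0, 0], -1],
  [[83.5, 83, -8], [-0.1, 0, 0], -1],
  [[83.5, 83, -5.5], [-0.1, 0, 0], -1],
  [[83.5, 83, -4.2], [-0.1, 0, 0], -1],
  [[83.5, 83, -3.4], [-0.1, 0, 0], -1],
])

```text
time: 23.2
eef_pos: [0.6447, -0.0475, 0.1088]
tcp_rot: [[0.959, 0.282, -0.0], [0.282, -0.959, 0.0], [-0.0, -0.001, -1.0]]
ft_force: [-6.9, 0.3, 10.5]
opening: 0.0
```

Emit:
carry_out([
  [[0, 0, 2.2], [0, 0, 0], -1],
  [[0, 0, 2.9], [0, 0, 0], -1],
  [[0, 0, 3.6], [0, 0, 0], -1],
  [[0, 0, 4.3], [0, 0, 0], -1],
  [[0, 0, 5.0], [0, 0, 0], -1],
  [[0, 0, 5.6], [0, 0, 0], -1],
  [[0, 0, 6.2], [0, 0, 0], -1],
  [[0, 0, 6.4], [0, 0, 0], -1],
])

```text
time: 24.2
eef_pos: [0.6447, -0.0475, 0.105]
tcp_rot: [[0.959, 0.283, 0.001], [0.283, -0.959, -0.0], [0.001, 0.001, -1.0]]
ft_force: [-7.0, -0.3, 12.5]
opening: 0.0006
```

Round 2 is done, with tops at about 85.7, 85.1, 85.4 and 86.0 mm and still no firming. Round 3 goes in smaller steps.

Emit:
carry_out([
  [[0, 0, -10], [0, 0, 0], -1],
  [[0.5, -42, -11], [0, 0, 0], -1],
  [[1.3, -84, -11], [0, 0, 0], -1],
  [[1.3, -84, -7], [0, 0, 0], -1],
  [[1.3, -84, -2], [0, 0, 0], -1],
  [[1.3, -84, 0], [0, 0, 0], -1],
  [[1.3, -84, 1], [0, 0, 0], -1],
  [[1.3, -84, 1.8], [0, 0, 0], -1],
])

```text
time: 25.2
eef_pos: [0.6222, 0.0325, 0.1044]
tcp_rot: [[0.96, 0.282, 0.001], [0.282, -0.96, -0.0], [0.001, 0.001, -1.0]]
ft_force: [-7.7, 0.4, 13.5]
opening: 0.0005
```

Emit:
carry_out([
  [[0, 0, 1.9], [0, 0, 0], -1],
  [[0, 0, 2.3], [0, 0, 0], -1],
  [[0, 0, 2.7], [0, 0, 0], -1],
  [[0, 0, 3.1], [0, 0, 0], -1],
  [[0, 0, 3.3], [0, 0, 0], -1],
])

```text
time: 25.82
eef_pos: [0.6222, 0.0324, 0.1027]
tcp_rot: [[0.96, 0.281, 0.0], [0.281, -0.96, 0.001], [0.001, -0.001, -1.0]]
ft_force: [-7.8, 3.4, 14.3]
opening: 0.0004
```

Emit:
carry_out([
  [[0, 0, 2.0], [0, 0, 0], -1],
  [[0, 0, 2.5], [0, 0, 0], -1],
  [[0, 0, 2.9], [0, 0, 0], -1],
  [[0, 0, 3.3], [0, 0, 0], -1],
  [[0, 0, 3.3], [0, 0, 0], -1],
])

```text
time: 26.45
eef_pos: [0.6222, 0.0324, 0.1011]
tcp_rot: [[0.96, 0.28, 0.0], [0.28, -0.96, 0.002], [0.001, -0.002, -1.0]]
ft_force: [-9.4, 3.7, 13.4]
opening: 0.0003
```

Emit:
carry_out([
  [[0, 0, -14], [0, 0, 0], -1],
  [[-42, 42, -15], [-0.1, 0, -0.1], -1],
  [[-84, 83.7, -15], [-0.1, 0, -0.1], -1],
  [[-84, 83.7, -11], [-0.1, 0, -0.1], -1],
  [[-84, 83.7, -6], [-0.1, 0, -0.1], -1],
  [[-84, 83.7, -4], [-0.1, 0, -0.1], -1],
  [[-84, 83.7, -2.8], [-0.1, 0, -0.1], -1],
  [[-84, 83.7, -1.8], [-0.1, 0, -0.1], -1],
])

```text
time: 27.45
eef_pos: [0.5655, -0.0708, 0.1039]
tcp_rot: [[0.959, 0.283, 0.0], [0.283, -0.959, 0.0], [0.0, 0.0, -1.0]]
ft_force: [-7.0, -1.2, 13.2]
opening: 0.0007
```

Emit:
carry_out([
  [[0, 0, 2.0], [0, 0, 0], -1],
  [[0, 0, 2.4], [0, 0, 0], -1],
  [[0, 0, 2.8], [0, 0, 0], -1],
  [[0, 0, 3.2], [0, 0, 0], -1],
  [[0, 0, 3.4], [0, 0, 0], -1],
])

```text
time: 28.08
eef_pos: [0.5657, -0.0706, 0.1019]
tcp_rot: [[0.959, 0.285, -0.0], [0.285, -0.959, -0.001], [-0.001, 0.001, -1.0]]
ft_force: [-7.5, -3.1, 12.8]
opening: 0.0002
```

Emit:
carry_out([
  [[0, 0, -13], [0, 0, 0], -1],
  [[0, -42, -14], [0, 0, 0.1], -1],
  [[0, -84, -14], [0, 0, 0.1], -1],
  [[0, -84, -10], [0, 0, 0.1], -1],
  [[0, -84, -5], [0, 0, 0.1], -1],
  [[0, -84, -3], [0, 0, 0.1], -1],
  [[0, -84, -1.8], [0, 0, 0.1], -1],
  [[0, -84, -0.8], [0, 0, 0.1], -1],
])

```text
time: 29.08
eef_pos: [0.542, 0.0093, 0.1037]
tcp_rot: [[0.959, 0.282, -0.001], [0.282, -0.959, -0.001], [-0.001, 0.001, -1.0]]
ft_force: [-6.6, 1.3, 11.3]
opening: 0.0004
```

Emit:
carry_out([
  [[0, 0, 1.8], [0, 0, 0], -1],
  [[0, 0, 2.3], [0, 0, 0], -1],
  [[0, 0, 2.7], [0, 0, 0], -1],
  [[0, 0, 3.1], [0, 0, 0], -1],
  [[0, 0, 3.3], [0, 0, 0], -1],
])

```text
time: 29.7
eef_pos: [0.542, 0.0092, 0.1015]
tcp_rot: [[0.96, 0.281, -0.001], [0.281, -0.96, -0.0], [-0.001, -0.0, -1.0]]
ft_force: [-7.4, 4.6, 11.2]
opening: 0.0006
```

Emit:
carry_out([
  [[0, 0, -14], [0, 0, 0], -1],
  [[42, 42, -15], [0, 0, -0.1], -1],
  [[84, 84, -15], [0, 0, -0.1], -1],
  [[84.5, 84, -12], [0, 0, -0.1], -1],
  [[84.5, 84, -6], [0, 0, -0.1], -1],
  [[84.5, 84, -4], [0, 0, -0.1], -1],
  [[84.5, 84, -2.8], [0, 0, -0.1], -1],
  [[84.5, 84, -1.8], [0, 0, -0.1], -1],
])

```text
time: 30.7
eef_pos: [0.6459, -0.0471, 0.1049]
tcp_rot: [[0.959, 0.283, -0.001], [0.283, -0.959, -0.0], [-0.001, -0.0, -1.0]]
ft_force: [-9.4, 0.6, 11.9]
opening: 0.0004
```

Emit:
carry_out([
  [[0, 0, 2.0], [0, 0, 0], -1],
  [[0, 0, 2.5], [0, 0, 0], -1],
  [[0, 0, 3.0], [0, 0, 0], -1],
  [[0, 0, 3.5], [0, 0, 0], -1],
  [[0, 0, 4.0], [0, 0, 0], -1],
  [[0, 0, 4.4], [0, 0, 0], -1],
  [[0, 0, 4.4], [0, 0, 0], -1],
])

```text
time: 31.58
eef_pos: [0.6459, -0.0471, 0.1031]
tcp_rot: [[0.959, 0.284, 0.0], [0.284, -0.959, -0.001], [-0.0, 0.001, -1.0]]
ft_force: [-6.9, -1.1, 11.4]
opening: 0.0005
```

Emit:
carry_out([
  [[0, 0, 2.8], [0, 0, 0], -1],
  [[0, 0, 3.3], [0, 0, 0], -1],
  [[0, 0, 3.7], [0, 0, 0], -1],
  [[0, 0, 3.9], [0, 0, 0], -1],
])

```text
time: 32.08
eef_pos: [0.6458, -0.047, 0.1018]
tcp_rot: [[0.959, 0.284, 0.002], [0.284, -0.959, -0.002], [0.001, 0.002, -1.0]]
ft_force: [-7.0, -0.4, 12.8]
opening: 0.0005
```

Round 3 is done, with tops at about 82.1, 82.5, 82.9 and 82.8 mm. The final round presses until each cap firms up.

Emit:
carry_out([
  [[0, 0, -10], [0.1, 0, 0], -1],
  [[0, -42, -11], [0.1, -0.1, 0], -1],
  [[0.5, -83.5, -11], [0.1, -0.1, 0], -1],
  [[0.5, -83.5, -7], [0.1, -0.1, 0], -1],
  [[0.5, -83.5, -2], [0.1, -0.1, 0], -1],
  [[0.5, -83.5, 0], [0.1, -0.1, 0], -1],
  [[0.5, -83.5, 1.2], [0.1, -0.1, 0], -1],
  [[0.5, -83.5, 2.2], [0.1, -0.1, 0], -1],
])

```text
time: 33.08
eef_pos: [0.6226, 0.0322, 0.1009]
tcp_rot: [[0.959, 0.283, -0.001], [0.283, -0.959, -0.001], [-0.001, 0.001, -1.0]]
ft_force: [-7.4, 0.6, 13.6]
opening: 0.0009
```

Emit:
carry_out([
  [[0, 0, 1.9], [0, 0, 0], -1],
  [[0, 0, 2.2], [0, 0, 0], -1],
  [[0, 0, 2.5], [0, 0, 0], -1],
  [[0, 0, 2.8], [0, 0, 0], -1],
  [[0, 0, 3.0], [0, 0, 0], -1],
  [[0, 0, 3.0], [0, 0, 0], -1],
])

```text
time: 33.83
eef_pos: [0.6227, 0.0321, 0.1004]
tcp_rot: [[0.959, 0.283, -0.001], [0.283, -0.959, 0.0], [-0.001, -0.0, -1.0]]
ft_force: [-12.1, 3.6, 18.7]
opening: 0.0002
```

Cap0 firms up at 18.7 N with its top at about 81.4 mm. Cap2 is next, with a small shift to unload the sideways force.

Emit:
carry_out([
  [[0, 0, -12], [0, 0, 0], -1],
  [[-42, 42, -14], [0, 0, 0], -1],
  [[-84.2, 83.5, -14], [0, 0, 0], -1],
  [[-84.2, 83.5, -10], [0, 0, 0], -1],
  [[-84.2, 83.5, -5], [0, 0, 0], -1],
  [[-84.2, 83.5, -2.5], [0, 0, 0], -1],
  [[-84.2, 83.5, -1], [0, 0, 0], -1],
  [[-84.2, 83.5, 0], [0, 0, 0], -1],
])

```text
time: 34.83
eef_pos: [0.5659, -0.0709, 0.1016]
tcp_rot: [[0.959, 0.284, -0.001], [0.284, -0.959, -0.0], [-0.001, -0.0, -1.0]]
ft_force: [-7.2, 0.7, 11.8]
opening: 0.0009
```

Emit:
carry_out([
  [[-0.3, 0, 1.8], [0, 0, 0], -1],
  [[-0.6, 0, 2.2], [0, 0, 0], -1],
  [[-0.6, 0, 2.5], [0, 0, 0], -1],
  [[-0.6, 0, 2.8], [0, 0, 0], -1],
  [[-0.6, 0, 3.0], [0, 0, 0], -1],
  [[-0.6, 0, 3.0], [0, 0, 0], -1],
])

```text
time: 35.58
eef_pos: [0.5659, -0.0708, 0.1004]
tcp_rot: [[0.958, 0.286, -0.001], [0.286, -0.958, -0.001], [-0.001, 0.001, -1.0]]
ft_force: [-7.5, -1.8, 14.1]
opening: 0.0009
```

Emit:
carry_out([
  [[-0.5, 0, 2.2], [0, 0, 0], -1],
  [[-0.5, 0, 2.5], [0, 0, 0], -1],
  [[-0.5, 0, 2.8], [0, 0, 0], -1],
  [[-0.5, 0, 2.9], [0, 0, 0], -1],
  [[-0.5, 0, 2.9], [0, 0, 0], -1],
])

```text
time: 36.2
eef_pos: [0.5659, -0.0708, 0.1003]
tcp_rot: [[0.958, 0.287, -0.001], [0.287, -0.958, -0.003], [-0.002, 0.002, -1.0]]
ft_force: [-13.2, -1.6, 21.7]
opening: 0.0007
```

Cap2 is firm at 21.7 N. Now cap1.

Emit:
carry_out([
  [[0, 0, -12], [0, 0, 0], -1],
  [[0, -42, -14], [0.1, 0.1, 0.2], -1],
  [[0, -84, -14], [0.1, 0.1, 0.2], -1],
  [[0, -84, -10], [0.1, 0.1, 0.2], -1],
  [[0, -84, -5], [0.1, 0.1, 0.2], -1],
  [[0, -84, -2.5], [0.1, 0.1, 0.2], -1],
  [[0, -84, -1], [0.1, 0.1, 0.2], -1],
  [[0, -84, 0], [0.1, 0.1, 0.2], -1],
])

```text
time: 37.2
eef_pos: [0.542, 0.0089, 0.1011]
tcp_rot: [[0.959, 0.283, -0.0], [0.283, -0.959, -0.0], [-0.0, 0.0, -1.0]]
ft_force: [-6.8, 1.6, 11.3]
opening: 0.0006
```

Emit:
carry_out([
  [[-0.3, 0, 1.8], [0, 0, 0], -1],
  [[-0.6, 0, 2.1], [0, 0, 0], -1],
  [[-0.6, 0, 2.4], [0, 0, 0], -1],
  [[-0.6, 0, 2.7], [0, 0, 0], -1],
  [[-0.6, 0, 2.9], [0, 0, 0], -1],
  [[-0.6, 0, 2.9], [0, 0, 0], -1],
])

```text
time: 37.95
eef_pos: [0.5419, 0.0089, 0.1003]
tcp_rot: [[0.959, 0.282, 0.001], [0.282, -0.959, 0.001], [0.001, -0.001, -1.0]]
ft_force: [-8.2, 4.3, 16.9]
opening: 0.0008
```

Emit:
carry_out([
  [[-0.3, 0, 2.2], [0, 0, 0], -1],
  [[-0.3, 0, 2.5], [0, 0, 0], -1],
  [[-0.3, 0, 2.6], [0, 0, 0], -1],
  [[-0.3, 0, 2.6], [0, 0, 0], -1],
])

```text
time: 38.45
eef_pos: [0.542, 0.0089, 0.1002]
tcp_rot: [[0.96, 0.281, 0.001], [0.281, -0.96, 0.002], [0.001, -0.002, -1.0]]
ft_force: [-12.4, 4.6, 22.6]
opening: 0.0002
```

Cap1 is firm at 22.6 N. Now cap3.

Emit:
carry_out([
  [[0, 0, -12], [0, 0, 0], -1],
  [[42, 42, -14], [-0.1, -0.1, -0.1], -1],
  [[84, 84, -14], [-0.1, -0.1, -0.1], -1],
  [[84, 83.5, -10], [-0.1, -0.1, -0.1], -1],
  [[84, 83.5, -5], [-0.1, -0.1, -0.1], -1],
  [[84, 83.5, -2.5], [-0.1, -0.1, -0.1], -1],
  [[84, 83.5, -1], [-0.1, -0.1, -0.1], -1],
  [[84, 83.5, 0.2], [-0.1, -0.1, -0.1], -1],
])

```text
time: 39.45
eef_pos: [0.6454, -0.0471, 0.1018]
tcp_rot: [[0.959, 0.284, -0.001], [0.284, -0.959, -0.0], [-0.001, 0.0, -1.0]]
ft_force: [-8.7, 0.1, 11.8]
opening: 0.0002
```

Emit:
carry_out([
  [[-0.3, 0, 1.8], [0, 0, 0], -1],
  [[-0.6, 0, 2.2], [0, 0, 0], -1],
  [[-0.6, 0, 2.6], [0, 0, 0], -1],
  [[-0.6, 0, 3.0], [0, 0, 0], -1],
  [[-0.6, 0, 3.3], [0, 0, 0], -1],
  [[-0.6, 0, 3.3], [0, 0, 0], -1],
])

```text
time: 40.2
eef_pos: [0.6453, -0.0471, 0.101]
tcp_rot: [[0.959, 0.284, 0.002], [0.284, -0.959, -0.001], [0.002, 0.001, -1.0]]
ft_force: [-3.1, -0.0, 12.7]
opening: 0.0007
```

Emit:
carry_out([
  [[0, 0, 2.5], [0, -0.1, 0], -1],
  [[0, 0, 2.9], [0, -0.1, 0], -1],
  [[0, 0, 3.2], [0, -0.1, 0], -1],
  [[0, 0, 3.4], [0, -0.1, 0], -1],
  [[0, 0, 3.4], [0, -0.1, 0], -1],
])

```text
time: 40.83
eef_pos: [0.6453, -0.047, 0.1005]
tcp_rot: [[0.959, 0.284, 0.002], [0.284, -0.959, -0.002], [0.001, 0.003, -1.0]]
ft_force: [-8.6, -0.7, 15.8]
opening: 0.0005
```

Emit:
carry_out([
  [[-0.2, 0, 3.0], [0.1, -0.1, 0], -1],
  [[-0.2, 0, 3.3], [0.1, -0.1, 0], -1],
  [[-0.2, 0, 3.5], [0.1, -0.1, 0], -1],
  [[-0.2, 0, 3.5], [0.1, -0.1, 0], -1],
])

```text
time: 41.32
eef_pos: [0.6453, -0.047, 0.1004]
tcp_rot: [[0.959, 0.285, 0.001], [0.285, -0.959, -0.002], [0.001, 0.002, -1.0]]
ft_force: [-9.7, 0.3, 17.4]
opening: 0.0004
```

Emit:
carry_out([
  [[-0.2, 0, 3.3], [0.1, 0, 0], -1],
  [[-0.2, 0, 3.5], [0.1, 0, 0], -1],
  [[-0.2, 0, 3.7], [0.1, 0, 0], -1],
  [[-0.2, 0, 3.7], [0.1, 0, 0], -1],
])

```text
time: 41.82
eef_pos: [0.6453, -0.0471, 0.1003]
tcp_rot: [[0.958, 0.285, 0.003], [0.285, -0.958, -0.001], [0.002, 0.002, -1.0]]
ft_force: [-10.9, -0.0, 19.6]
opening: 0.0005
```

All four are firm. I re-check cap0, since it was seated first and at the lowest force.

Emit:
carry_out([
  [[0, 0, -12], [0.1, -0.1, 0.1], -1],
  [[0.5, -42, -12], [0.1, -0.1, 0.1], -1],
  [[0.5, -83.3, -12], [0.1, -0.1, 0.1], -1],
  [[0.5, -83.3, -8], [0.1, -0.1, 0.1], -1],
  [[0.5, -83.3, -3], [0.1, -0.1, 0.1], -1],
  [[0.5, -83.3, -1], [0.1, -0.1, 0.1], -1],
  [[0.5, -83.3, 0.5], [0.1, -0.1, 0.1], -1],
  [[0.5, -83.3, 1.5], [0.1, -0.1, 0.1], -1],
])

```text
time: 42.82
eef_pos: [0.6221, 0.0319, 0.1003]
tcp_rot: [[0.959, 0.283, 0.0], [0.283, -0.959, 0.0], [0.0, -0.0, -1.0]]
ft_force: [-10.3, 0.4, 18.1]
opening: 0.0004
```

Emit:
carry_out([
  [[-0.3, 0, 2.1], [0, 0, 0], -1],
  [[-0.3, 0, 2.3], [0, 0, 0], -1],
  [[-0.3, 0, 2.3], [0, 0, 0], -1],
  [[-0.3, 0, 2.3], [0, 0, 0], -1],
])

```text
time: 43.32
eef_pos: [0.6221, 0.0319, 0.1003]
tcp_rot: [[0.959, 0.282, 0.0], [0.282, -0.959, 0.001], [0.001, -0.001, -1.0]]
ft_force: [-9.8, 3.5, 16.7]
opening: 0.0006
```

Emit:
carry_out([
  [[-0.2, 0, 2.5], [0, 0, 0], -1],
  [[-0.2, 0, 2.7], [0, 0, 0], -1],
  [[-0.2, 0, 2.8], [0, 0, 0], -1],
  [[-0.2, 0, 2.8], [0, 0, 0], -1],
])

```text
time: 43.82
eef_pos: [0.6221, 0.0318, 0.1003]
tcp_rot: [[0.96, 0.281, 0.001], [0.281, -0.96, 0.002], [0.001, -0.002, -1.0]]
ft_force: [-12.5, 3.5, 20.3]
opening: 0.0006
```

Cap0 is firm at 20.3 N and no longer moves. I lift off and retreat for a last look.

Emit:
carry_out([
  [[0, 0, -20], [0, 0, 0], -1],
  [[0, 0, -60], [0, 0, 0], -1],
  [[0, 0, -110], [0, 0, 0], -1],
  [[-30, 20, -150], [0, 0, 0], -1],
  [[-60, 70, -170], [0, 0, 0], -1],
  [[-90, 130, -170], [0, 0, 0], -1],
  [[-120, 190, -170], [0, 0, 0], -1],
  [[-120, 190, -170], [0, 0, 0], -1],
])

```text
time: 44.82
eef_pos: [0.5591, -0.1893, 0.2697]
tcp_rot: [[0.961, 0.276, 0.0], [0.276, -0.961, 0.001], [0.001, -0.001, -1.0]]
ft_force: [0.4, 0.4, -0.2]
opening: 0.0006
```

```bash
python3 - <<'E'
from h import *
s=r.read_state();print(s['time'],s['eef_pos'],s['ft_force'])
a=optics.snapshot("scene");t=optics.snapshot("top")
cv2.imwrite("pics/f.png",np.hstack([cv2.resize(a[140:240,270:390],(480,400),interpolation=cv2.INTER_CUBIC),cv2.resize(t[110:230,200:296],(320,400),interpolation=cv2.INTER_CUBIC)]))
Cs,Ct=cam("scene"),cam("top")
def get(C,im,lo,hi,box):return [(c.round(1),st[4]) for c,st in blobs(im,lo,hi,5) if box[0]<c[0]<box[2] and box[1]<c[1]<box[3]]
S=get(Cs,a,(4,170,150),(15,255,255),(295,145,385,220));T=get(Ct,t,(4,170,150),(15,255,255),(315,125,405,200))
print(S,T)
for i in range(min(len(S),len(T))):print(tri(Cs,[S[i][0]],Ct,[T[i][0]]))
s0=cv2.imread("pics/scene0.png");t0=cv2.imread("pics/top0.png")
for nm,x,y,bx in(("t",t,t0,(190,130,260,220)),("t",t,t0,(410,175,455,212)),("s",a,s0,(170,215,250,275))):
    u=slice(bx[1],bx[3]),slice(bx[0],bx[2]);print(bx,cv2.absdiff(x[u],y[u]).mean().round(2))
E
```

```text
44.825 [ 0.55906858 -0.18930236  0.26966137] [ 0.37460749  0.4094205  -0.17945372]
[(array([338.3, 167.2]), np.int32(31)), (array([320.3, 177.6]), np.int32(28)), (array([358.5, 177.4]), np.int32(24)), (array([340.2, 188. ]), np.int32(27))] [(array([369.8, 143.9]), np.int32(38)), (array([343.8, 151.3]), np.int32(40)), (array([377.1, 169.5]), np.int32(39)), (array([351. , 176.8]), np.int32(41))]
(array([ 0.64853262, -0.04833607,  0.07285832]), np.float64(0.0010212270747640855))
(array([0.62419077, 0.03188117, 0.0711947 ]), np.float64(7.260143010738712e-05))
(array([ 0.56817467, -0.07190864,  0.07087484]), np.float64(5.083253118503508e-05))
(array([0.54422021, 0.00888517, 0.07127641]), np.float64(0.00021809071162542885))
(190, 130, 260, 220) 4.57
(410, 175, 455, 212) 54.91
(170, 215, 250, 275) 0.56
```

View pics/f.png

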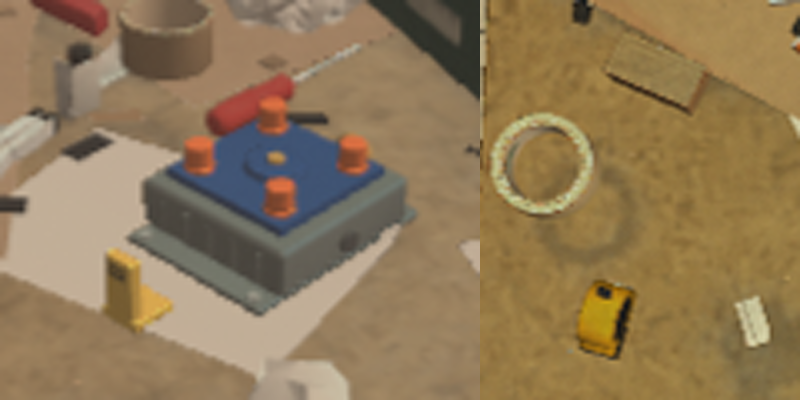

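The picture shows the cover down and level with all four caps on it, and the spacer standing at crop (130,290). The tape roll (545,165) and tape measure (605,320) are where they were. The 55 difference in the white-box patch is probably the arm standing over it; the tool never went near the box. I hand in.

```bash
python3 -c "
from cell import r
print(r.sign_off())"
```

```text
the job is handed in; nothing more can be done
None
```

The job is handed in at about 45 s of the 72 s. The sign-off gave no verdict, so the outcome rests on my own checks.

**What I did:** I pulled the spacer out along the pump's +y and stood it on the bench, its tab about 165 mm from the pump centre. I then pressed the caps in the order 0, 2, 1, 3 over four rounds. Their tops went from about 94 mm to 89–90, then 85–86, 82–83, and finally about 81.3 mm.

**Last checks:**
- **Caps:** all four firmed up at nearly the same height, cap0 at 20.3 N, cap1 at 22.6 N, cap2 at 21.7 N and cap3 at 19.6 N vertically. Counting the sideways force, the highest reading was about 26 N. Forces are read only at the end of each move, so a short peak in between would not show.
- **Cover:** it looks level in the last picture. Triangulated blob centres put three caps within 0.5 mm of each other in height. Cap3 came out 1.6–2 mm higher, which disagrees with the tool heights (within 0.1 mm), but the calibration is only good to about 2 mm.
- **Bystanders:** the spacer still stands, and the tape roll and tape measure are where they were. The automatic before/after check of the white box was no use, probably because the arm stood over it, so its position is not confirmed by picture. The tool never went near it.

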